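# Close the tilted transport flask with its keyed stopper

## Task

The vacuum flask in the tilting stand has been loaded with samples and must be closed for transport: take the stopper with the two lugs from the steel dish, set it into the tilted neck, feel for the collar's two slots by turning it, and press it fully home so that its flange lies flush on the collar, then let go. The slots can stand turned either way, so find them by touch and do not force the stopper. Leave the flask at its tilt, and the wide stopper and the other things where they are.

Things in the scene. Friction and masses are not known exactly. Their poses are not given: they have to be found in the camera images.
- stopper: Grey tapered stopper, 86 mm tall, 80 to 170 g, standing on its narrow end in the dish. Origin: centre of the narrow end; z up its axis. Plug z 0 to 40 mm (34 mm across below, 43 mm above), round flange 60 mm across z 40 to 48, bar grip z 48 to 86, 50 mm along x and 14 mm thick along y. Two lugs under the flange (see seat). Half a turn about z changes nothing.
- seat (a point): On the stopper's axis at the flange's underside, 40 mm from the narrow end; axes as the stopper's. It meets neck when home. The two lugs stand at +x and -x, in line with the bar: from the flange 10 mm down toward the narrow end, out to 27.5 mm from the axis, 9 mm wide, narrowed to 6 mm at their lower end.
- wide_stopper: Like stopper of another flask, no lugs, too wide for this neck (plug 52 to 62 mm, flange 76 mm across), also 86 mm tall, in the same dish about 100 mm from the other; which stands at which end varies. Origin: centre of its narrow end. Leave alone.
- neck (a point): Centre of the flask's round mouth (47 mm across, clear to 60 mm deep) at the flat top face of the black collar (74 mm across). z points out along the neck's axis, leaning 21 to 32 degrees from vertical roughly toward the robot; y is level, x points away and up. Two slots facing one another in the mouth's edge are 12 mm deep, 12 mm wide, out to 30 mm from the axis (see cradle).
- cradle: Clamped tilting ring with the steel flask (172 mm long, 85 mm across) in it. Origin on the flask's axis, 92 mm below neck; axes as neck. The line of the two slots is turned about z up to 35 degrees either way from y; this is not measured. Off the slots the lugs ride on the collar, the flange 10 mm proud; over them the stopper drops 10 mm. The flask does not yield to light forces.
- dish: Steel instrument dish, 108 x 204 x 25 mm, long along its y, floor 2 mm thick; origin under its centre. The two stoppers stand in it, about 50 mm either side of its centre along y.
- label_roll: Roll of labels lying flat, 62 mm across, 38 mm high, right of the stand. Origin under its centre. Leave alone.
- specimen_cup: Lidded specimen cup, 49 mm across, 58 mm high, left of the stand. Origin under its centre. Leave alone.
Not all that is in view belongs to the job. What is shaped like the stopper but purple is not meant.

How it is judged (in metres and radians):
At the end, for the whole second after the job is handed in: The lugged stopper sits home in the neck: flange underside within 3 mm of the collar's top face, centres within 6 mm, axes within 4 degrees, at rest; the neck within 10 mm of where it started, and wide stopper, label roll and cup within 30 mm (z of seat in the frame of neck between -0.004 and 0.003 m and distance between seat and neck below 0.006 m and angle between the z axis of stopper and the z axis of neck, either way round below 0.07 rad and linear speed of stopper below 0.02 m/s and distance of neck from where it was at the start of the episode below 0.01 m and distance of each of wide_stopper, label_roll, specimen_cup from where it was at the start of the episode below 0.03 m); the robot touches nothing.
It fails at once if the stopper is forced: it bears on the flask with more than 60 N (contact force between stopper and cradle above 60 N).
It fails at once if the flask is tipped or pushed 10 mm or more (distance of neck from where it was at the start of the episode above 0.01 m).
It fails at once if the wide stopper is disturbed (distance of wide_stopper from where it was at the start of the episode above 0.03 m).
It fails at once if the label roll is disturbed (distance of label_roll from where it was at the start of the episode above 0.03 m).
It fails at once if the specimen cup is disturbed (distance of specimen_cup from where it was at the start of the episode above 0.03 m).
It also fails if it takes over 54 s, if anything falls off the work surface, if the arm or the gripper's body presses on something with over 40 N, if the wrist force passes 120 N, or if a joint passes its speed limit or range.

## Robot

A 7-joint arm with a two-finger parallel gripper is mounted at the origin on a cart in front of the work surface, level with it; the furniture and walls round the work are solid. World frame = base frame: x ahead of the robot, y to its left, z up, the work surface at z = 0. Lengths are in mm, angles in rad, forces in N, time in s.
With the tool pointing down it reaches from about 425 to 1025 mm from the base axis. Payload 3.6 kg.
Tool frame: the origin (TCP) lies between the finger pads; the fingertips stand ahead of it and the grasp point (between the pads) is the TCP (robot.tip_extent is the z of the fingertips in the tool frame, in mm); z points along the fingers, y is the line along which they close (so a half turn about z gives the same grasp; the last joint's range is limited). The gripper opens to 85 mm and grips with 20 to 120 N. Pads are 22 mm wide; open, the fingers measure 114 mm over their backs; the gripper's body (76 mm by 85 mm) begins 54 mm behind the grasp point. The pads swing forward as they close: fully open they stand 13 mm farther back than shut.
Start: joints at [-1.306, 0.591, 0.048, 1.609, -0.033, 0.943, -0.034], TCP at [254.58, 678.836, 250.302] pointing down, gripper open.
Joint ranges: [-2.69, 2.69], [-0.47, 2.24], [-1.27, 1.36], [0.19, 2.51], [-1.53, 4.68], [0.08, 2.07], [-3.09, 3.09]. Speed limits (rad/s): [2.57, 2.57, 3.14, 3.14, 3.14, 3.14, 3.14].

## Interface

Orientations are given as a rotation vector (axis times angle).
In Python, from cell import robot, read_camera, get_calibration, spotter gives the robot as it stands.
- The arm moves only by the tool drive_tool, never from a script. Its argument "deltas" is a list of rows, each a list of 7 numbers: the shift along the tool's x, y, z in units of 500 mm (1.0 is 500 mm), then the turn, a rotation vector about the tool's x, y, z in units of 90 degrees (1.0 is 90 degrees), then the opening, from -1 (shut) to 1 (fully open). A call has 1 to 10 rows; each row is the pose to reach, as a shift and turn from the pose commanded when the call began, along the tool's axes at that moment; what a row does not reach only later rows make up. A row lasts 1/8 s, in which the tool goes at most 62.5 mm and 10.7 degrees, less where a joint would pass 70% of its speed; a pose out of reach is approached as far as the arm can. A call with a number of a shift or a turn outside -1 to 1 is refused whole. A call with a gripper value outside its range is refused whole. The fingers move at their own pace and stop on an object; "newtons" is the grip in N (left out, the last holds). Time passes only in rows, so rows that repeat a pose let the fingers close. It gives the time, the measured TCP pose, the force, the opening and the grip force at its end, in the units of the state.
- robot.sense(): the state, without advancing time (a new reading comes with each control period).
- read_camera(name): name is "scene" or "top" or "wrist"; returns (picture, depth): 400x640x3 uint8, red, green, blue; 400x640 float32, mm along the optical axis (not along the pixel's ray), 0 where there is no reading.
- get_calibration(name): a dict with "fx", "fy", "cx", "cy" (pixels), "world_from_camera" (4x4, takes a point from camera to world coordinates); the wrist camera has in their place "T_tool_cam" (4x4, takes a point from camera to tool coordinates, whose origin is the TCP and whose axes are the flange's). Camera axes: x right, y down, z forward; pixel columns grow to the right and rows downward; lengths in mm; the calibration is good to about 2 mm. A picture is of the moment at which its call begins: read the wrist's pose just before it. get_calibration takes no time and is no camera call.
- robot.job_done(): hands the job in; it is judged then, once.
Trained networks look in the newest picture that a camera, given by its name, has taken for a name from the list of things; names that differ only in an ending like _2 or _b are one class to them, and where a whole thing is asked for, a point or a joint stands for the part that bears it (a point fixed in the world has none). Each returns a list of dicts, best first, with "conf" (0 to 1); they miss things now and then, are a little off and sometimes report something else, mostly with a low value. They report only what shows in the picture. A call takes as long as a camera call. They do not tell look-alikes from the thing itself.
- spotter.regions_of(camera, thing): "region" (400x640 bool, what is visible of it) and "location" ([column, row] as shares, 0 to 1, of the picture: columns of its width, rows of its height, amid what is visible of it).
- spotter.mark_of(camera, thing): "location" ([column, row] as shares, 0 to 1, of the picture: columns of its width, rows of its height: a listed point, or the origin of a listed thing).
The state is a dict: "time_s": time; "qpos": joint angles; "joint_vel": joint speeds; "joint_torque": joint torques, N m; "tool_pos": TCP position; "tool_rot": TCP orientation; "ft_force": force on the tool from outside, world axes, zero at the start; "torque": the same for the moment, N m; "gripper_width": finger opening in mm; "finger_force": force on a finger pad.
Only numpy, scipy, OpenCV 4.12 (cv2) and the standard library are available. Lean on these libraries where they do the work, as an engineer would, in place of code of your own. Each camera call takes 0.05 s, during which the arm holds its last target. There are 200 camera calls.

## Working session

There is one attempt and no reset: what is moved stays moved. The work goes in short steps, Python scripts to look and compute and a tool call to move; the robot and the scene stay as the last step left them, time stands still between calls to the robot, and variables do not carry over. Pictures are saved under pics/ and viewed, at most 10 in all, crops included, and the job is handed in when it is done.

Besides the shell and the picture viewer there is one more tool, called after ">>>" in YAML: its name, and indented under it one key for each argument. drive_tool: Moves the arm, as the interface text tells. Shifts and turns lie within -1 to 1; 1 stands for 500 mm of shift or 90 degrees of turn. Its arguments: {"type":"object","properties":{"deltas":{"type":"array","items":{"type":"array","items":{"type":"number","minimum":-1,"maximum":1}}},"newtons":{"type":"number"}},"required":["deltas"]}

```bash
mkdir -p pics; ls; cat > h.py <<'E'
import numpy as np, cv2
from cell import robot, read_camera, get_calibration, spotter
from scipy.spatial.transform import Rotation as R
def wfc(cam):
    c=get_calibration(cam)
    if 'world_from_camera' in c: return c,np.array(c['world_from_camera'])
    s=robot.sense(); T=np.eye(4); T[:3,:3]=R.from_rotvec(s['tool_rot']).as_matrix(); T[:3,3]=s['tool_pos']
    return c,T@np.array(c['T_tool_cam'])
def cloud(cam):
    c,T=wfc(cam); im,d=read_camera(cam)
    v,u=np.mgrid[:400,:640]
    P=np.stack([(u-c['cx'])/c['fx']*d,(v-c['cy'])/c['fy']*d,d],-1)@T[:3,:3].T+T[:3,3]
    P[d==0]=np.nan
    return im,d,P
def save(n,im): cv2.imwrite('pics/'+n,im[:,:,::-1])
E
python3 - <<'E'
from h import *
s=robot.sense();print({k:np.round(v,3) for k,v in s.items()}, robot.tip_extent)
out=[]
for cam in ['scene','top']:
    im,d,P=cloud(cam); im=im.copy()
    np.savez(cam,im=im,P=P)
    for t in ['stopper','wide_stopper','neck','cradle','dish','label_roll','specimen_cup']:
        for m in spotter.mark_of(cam,t)[:3]:
            c,r=m['location'];c=int(c*640);r=int(r*400)
            print(cam,t,round(m['conf'],2),c,r,np.round(P[min(r,399),min(c,639)]))
    out.append(im)
save('a.png',out[0]);save('b.png',out[1])
E
```

```text
pics
{'time_s': np.float64(0.0), 'qpos': array([-1.306,  0.592,  0.048,  1.61 , -0.033,  0.943, -0.034]), 'joint_vel': array([ 0.001,  0.   , -0.002,  0.   ,  0.001, -0.001, -0.002]), 'joint_torque': array([-1.0000e-03, -5.4870e+01,  1.5470e+00, -1.9812e+01,  1.0000e-02,
        9.0000e-03,  0.0000e+00]), 'tool_pos': array([254.286, 678.093, 249.112]), 'tool_rot': array([-0.56 , -3.091,  0.004]), 'ft_force': array([ 0.638,  0.195, -0.742]), 'torque': array([-0.037, -0.012, -0.001]), 'finger_force': np.float64(0.0), 'gripper_width': np.float64(85.273)} 19.0
scene stopper 0.75 233 209 [333. 409.  30.]
scene stopper 0.65 290 267 [392. 158.  29.]
scene wide_stopper 0.55 259 249 [342. 232.  46.]
scene neck 0.95 360 169 [659. 283. 140.]
scene cradle 0.93 369 189 [639. 208. 139.]
scene dish 0.95 276 255 [383. 229.   0.]
scene dish 0.51 369 185 [635. 204. 157.]
scene label_roll 0.54 368 188 [637. 210. 141.]
scene label_roll 0.4 374 276 [496. -28. 162.]
scene specimen_cup 0.81 326 180 [620. 398.  25.]
scene specimen_cup 0.43 258 247 [341. 233.  53.]
top stopper 0.79 251 271 [330. 419.  46.]
top stopper 0.73 337 245 [394. 181.  76.]
top wide_stopper 0.85 305 261 [353. 268.  86.]
top wide_stopper 0.24 316 143 [689. 232.  46.]
top neck 0.66 315 147 [672. 235.  66.]
top neck 0.48 307 147 [677. 258.  49.]
top cradle 0.56 309 143 [690. 252.  45.]
top dish 0.85 318 252 [380. 233.   3.]
top label_roll 0.75 381 185 [571.  45.  -1.]
```

View pics/a.png

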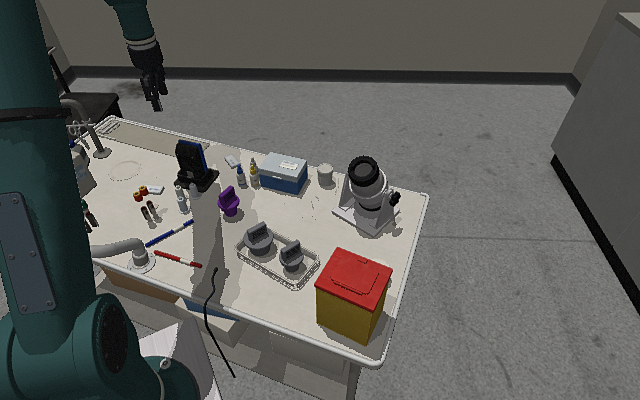

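View pics/b.png

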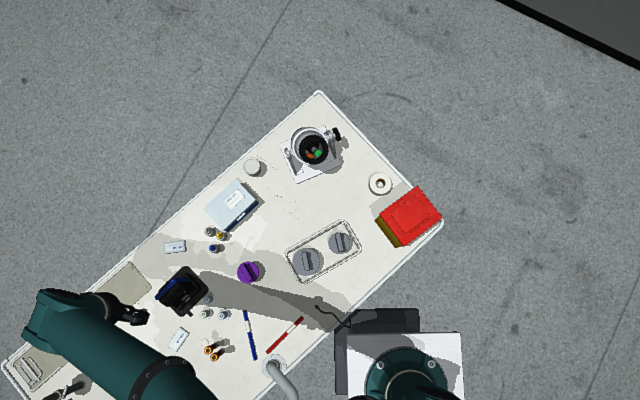

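The grey lugged stopper is the right one in the dish (top view 340,243), and the wide one is at (307,262). The purple decoy is at (248,271), and the flask's black collar is at (315,147). I'll measure both from the clouds.

```bash
python3 - <<'E'
from h import *
for cam,uv in [('top',(315,147)),('scene',(364,168))]:
    z=np.load(cam+'.npz');im,P=z['im'],z['P']
    # bar/flange of stopper
    Q=P.reshape(-1,3)
    for nm,c in [('st',(394,181)),('wide',(353,268))]:
        m=(np.hypot(Q[:,0]-c[0],Q[:,1]-c[1])<50)
        top=Q[m&(Q[:,2]>80)&(Q[:,2]<100)]; fl=Q[m&(Q[:,2]>44)&(Q[:,2]<56)]
        for q in (top,fl):
            if len(q)>3:
                mu=q.mean(0);e,V=np.linalg.eigh(np.cov(q[:,:2].T));print(cam,nm,len(q),mu.round(1),np.ptp(q,0).round(), 'ang',np.degrees(np.arctan2(V[1,1],V[0,1])).round(1))
    u,v=uv
    sub=im[v-25:v+26,u-25:u+26].astype(int);p=P[v-25:v+26,u-25:u+26]
    m=(sub.max(-1)<60)&(p[...,2]>60)
    q=p[m]
    # ransac plane
    rng=np.random.default_rng(0);best=None
    for _ in range(1000):
        a,b,c=q[rng.choice(len(q),3,False)];n=np.cross(b-a,c-a)
        if np.linalg.norm(n)<50:continue
        n/=np.linalg.norm(n);k=np.abs((q-a)@n)<2
        if abs(n[2])>.8 and (best is None or k.sum()>best.sum()):best=k
    g=q[best];mu=g.mean(0);n=np.linalg.svd(g-mu)[2][2];n*=np.sign(n[2])
    print(cam,len(q),len(g),mu.round(1),n.round(3),'tilt',np.degrees(np.arccos(n[2])).round(1),'az',np.degrees(np.arctan2(n[1],n[0])).round(1),np.ptp(g,0).round())
    save('c_%s.png'%cam,cv2.resize(im[v-40:v+40,u-40:u+40],(560,560),interpolation=cv2.INTER_CUBIC))
E
```

```text
top st 100 [402.  175.4  87. ] [49. 21. 13.] ang -169.1
top st 248 [401.3 175.1  49.8] [59. 58. 12.] ang 103.3
top wide 100 [352.6 267.3  86.8] [48. 19. 12.] ang -170.1
top wide 474 [353.  267.6  49.3] [74. 75. 12.] ang 102.7
top 506 207 [630.9 237.6 188.4] [-0.395 -0.156  0.905] tilt 25.1 az -158.5 [65. 69. 33.]
scene st 127 [402.  172.8  86.5] [49. 19. 10.] ang -170.0
scene st 226 [401.  162.1  49.9] [60. 51. 12.] ang 172.3
scene wide 117 [352.6 264.9  86.6] [49. 22. 11.] ang -169.0
scene wide 364 [351.1 254.1  50. ] [76. 70. 12.] ang 169.9
scene 669 286 [631.3 235.2 188.1] [-0.384 -0.163  0.909] tilt 24.6 az -157.0 [67. 73. 33.]
```

```bash
python3 - <<'E'
from h import *
T=get_calibration('wrist');print({k:np.round(v,3) for k,v in T.items()})
E
```

```text
{'fx': np.float64(331.181), 'fy': np.float64(331.181), 'cx': np.float64(315.395), 'cy': np.float64(199.793), 'T_tool_cam': array([[ 1.00000e-03, -9.51000e-01, -3.08000e-01,  7.96740e+01],
       [ 1.00000e+00,  0.00000e+00,  1.00000e-03,  1.03400e+00],
       [-1.00000e-03, -3.08000e-01,  9.51000e-01, -1.23963e+02],
       [ 0.00000e+00,  0.00000e+00,  0.00000e+00,  1.00000e+00]])}
```

```bash
cat >> h.py <<'E'
def cur():
    s=robot.sense(); return s,R.from_rotvec(s['tool_rot']),np.array(s['tool_pos'])
def rel(p,M,base=None):
    """row values (units) from pose base (default measured) to target p, rotation matrix M"""
    s,r,t=cur() 
    if base is not None: t,r=base
    d=r.as_matrix().T@(np.array(p)-t)/500
    w=(r.inv()*R.from_matrix(M)).as_rotvec()/(np.pi/2)
    return np.round(np.r_[d,w],4)
def Mzy(z,y):
    z=np.array(z,float);z/=np.linalg.norm(z);y=np.array(y,float);y-=z*(y@z);y/=np.linalg.norm(y)
    return np.stack([np.cross(y,z),y,z],1)
E
python3 - <<'E'
from h import *
P=np.vstack([np.load(c+'.npz')['P'].reshape(-1,3) for c in('top','scene')])
for x in range(200,550,50):
    print(x,[ (lambda q:int(q.max()) if len(q) else -1)(P[(abs(P[:,0]-x-25)<25)&(abs(P[:,1]-y-25)<25),2]) for y in range(100,750,50)])
a=np.radians(100.5)
print(rel([401.5,174.5,250],Mzy([0,0,-1],[np.cos(a),np.sin(a),0])))
print(cur()[1].as_matrix().round(3))
E
```

```text
200 [12, 12, 30, 15, 8, 9, 765, 746, 721, 687, 648, 611, 583]
250 [11, 7, 8, 28, 7, 6, 51, 8, 626, 643, 634, 607, 572]
300 [8, 32, 55, 92, 50, 51, 92, 51, 9, 136, 135, 565, 550]
350 [51, 93, 56, 92, 53, 7, 84, 6, 79, 6, 16, 15, 7]
400 [52, 92, 53, 28, 8, 9, 8, 73, 84, 43, 15, 16, 7]
450 [28, 31, 22, 7, 6, 8, 76, 79, 78, 6, 8, 9, 5]
500 [7, 5, 9, 6, 7, 7, 78, 80, 77, 10, 8, -1, -1]
[-6.292e-01 -8.413e-01  7.000e-04  0.000e+00  0.000e+00 -3.451e-01]
[[-0.936  0.351  0.   ]
 [ 0.351  0.936  0.   ]
 [-0.     0.    -1.   ]]
```

```bash
python3 - <<'E'
from h import *
n=np.array([-.39,-.16,.907]);n/=np.linalg.norm(n);N=np.array([631,236.5,188.])
M=Mzy(-n,[.84,.35,.42]);print(rel(N+130*n,M),N+130*n)
print(rel(N+130*n+np.array([0,0,0]),Mzy([0,0,-1],[.92,.38,0])))
E
```

```text
[-0.9351 -0.6385 -0.1111 -0.2607 -0.1145  0.5122] [580.30884483 215.70362865 305.88943009]
[-0.9351 -0.6385 -0.1111  0.      0.      0.5222]
```

>>> drive_tool:
  deltas:
    - [-0.05,-0.03,-0.1,0,0,0,1]
    - [-0.935,-0.6385,-0.111,-0.26,-0.1145,0.512,1]
    - [-0.935,-0.6385,-0.111,-0.26,-0.1145,0.512,1]
    - [-0.935,-0.6385,-0.111,-0.26,-0.1145,0.512,1]
    - [-0.935,-0.6385,-0.111,-0.26,-0.1145,0.512,1]
    - [-0.935,-0.6385,-0.111,-0.26,-0.1145,0.512,1]
    - [-0.935,-0.6385,-0.111,-0.26,-0.1145,0.512,1]
    - [-0.935,-0.6385,-0.111,-0.26,-0.1145,0.512,1]
    - [-0.935,-0.6385,-0.111,-0.26,-0.1145,0.512,1]
    - [-0.935,-0.6385,-0.111,-0.26,-0.1145,0.512,1]

```text
time_s: 2.05
tool_pos: [582.1, 211.9, 306.5]
tool_rot: [1.587, 2.368, 0.521]
ft_force: [-0.4, 1.4, -0.1]
gripper_width: 85.5
finger_force: 0.0
```

>>> drive_tool:
  deltas:
    - [0,0,0,0,0,0,1]
    - [0,0,0,0,0,0,1]

```text
time_s: 2.3
tool_pos: [579.8, 216.3, 305.8]
tool_rot: [1.582, 2.374, 0.521]
ft_force: [-0.6, 1.3, -0.0]
gripper_width: 85.7
finger_force: 0.0
```

```bash
cat > neck.py <<'E'
from h import *
im,d,P=cloud('wrist'); np.savez('wrist_n',im=im,P=P,d=d)
c,T=wfc('wrist')
N0=np.array([631,236.5,188.]);n0=np.array([-.39,-.16,.907]);n0/=np.linalg.norm(n0)
Q=P.reshape(-1,3);rad=np.linalg.norm(np.cross(Q-N0,n0),axis=1);h=(Q-N0)@n0
m=(rad<42)&(rad>15)&(abs(h)<8);q=Q[m]
for _ in range(5):
    mu=q.mean(0);n=np.linalg.svd(q-mu)[2][2];n*=np.sign(n[2]);q=Q[m][abs((Q[m]-mu)@n)<1.5]
ex=np.array([-n[0]*n[2],-n[1]*n[2],1-n[2]**2]);ex/=np.linalg.norm(ex);ey=np.cross(n,ex)
print('plane',len(q),mu.round(1),n.round(4),'tilt',np.degrees(np.arccos(n[2])).round(2),'resid',np.std((q-mu)@n).round(2))
# circle fit to outer edge: per-angle max radius
a=np.c_[(q-mu)@ex,(q-mu)@ey];cen=np.zeros(2)
for _ in range(8):
    b=a-cen;th=np.arctan2(b[:,1],b[:,0]);r=np.hypot(*b.T);k=((th+np.pi)/(2*np.pi)*72).astype(int)%72
    o=np.array([a[k==i][r[k==i].argmax()] for i in range(72) if (k==i).sum()>2])
    A=np.c_[2*o,np.ones(len(o))];s=np.linalg.lstsq(A,(o**2).sum(1),rcond=None)[0];cen=s[:2]
print('outer R',np.sqrt(s[2]+cen@cen).round(2),'centre',(mu+cen[0]*ex+cen[1]*ey).round(1))
b=a-cen;th=np.degrees(np.arctan2(b[:,1],b[:,0]));r=np.hypot(*b.T)
print('inner r by angle from neck x:')
print([(i,round(float(np.percentile(r[(th>=i)&(th<i+10)],2)),1)) if ((th>=i)&(th<i+10)).sum()>3 else (i,None) for i in range(-180,180,10)])
uv=(np.linalg.inv(T)@np.r_[N0,1])[:3];u=int(c['fx']*uv[0]/uv[2]+c['cx']);v=int(c['fy']*uv[1]/uv[2]+c['cy']);print(u,v)
save('w1.png',cv2.resize(im[max(0,v-90):v+90,max(0,u-110):u+110],None,fx=3,fy=3,interpolation=cv2.INTER_CUBIC))
E
python3 neck.py
```

```text
plane 3348 [630.7 239.5 188.7] [-0.3919 -0.1572  0.9065] tilt 24.98 resid 0.63
outer R 36.32 centre [631.4 237.8 188.8]
inner r by angle from neck x:
[(-180, 23.9), (-170, 23.6), (-160, 23.5), (-150, 23.3), (-140, 23.7), (-130, 23.8), (-120, 23.6), (-110, 23.8), (-100, 23.6), (-90, 23.5), (-80, 23.8), (-70, 30.5), (-60, 30.2), (-50, 23.5), (-40, 23.7), (-30, 23.6), (-20, 23.5), (-10, 23.6), (0, 23.5), (10, 23.6), (20, 23.7), (30, 23.7), (40, 23.3), (50, 23.6), (60, 23.4), (70, 23.4), (80, 23.4), (90, 23.5), (100, 23.2), (110, 30.0), (120, 30.2), (130, 23.8), (140, 23.4), (150, 23.6), (160, 23.6), (170, 23.8)]
315 200
```

View pics/w1.png

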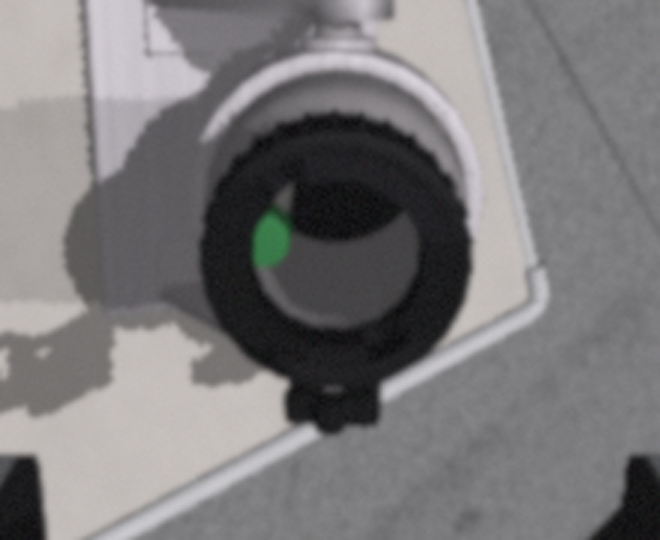

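The collar shows in the wrist view, and the depth shows slots near 120° and −60° in the neck frame, faintly visible at (297,170) and (385,345) in the crop. I'll refine that offline and work out the move to the stopper.

```bash
python3 - <<'E'
from h import *
from scipy.optimize import least_squares
P=np.load('wrist_n.npz')['P'];Q=P.reshape(-1,3)
n=np.array([-.3919,-.1572,.9065]);n/=np.linalg.norm(n);mu=np.array([631.4,237.8,188.8])
ex=np.array([-n[0]*n[2],-n[1]*n[2],1-n[2]**2]);ex/=np.linalg.norm(ex);ey=np.cross(n,ex)
X=(Q-mu)@np.c_[ex,ey,n]
a=X[(np.hypot(X[:,0],X[:,1])<45)&(abs(X[:,2])<2.5)][:,:2]
b=a.copy();cen=np.zeros(2)
for _ in range(8):
    b=a-cen;th=np.degrees(np.arctan2(b[:,1],b[:,0]));r=np.hypot(*b.T)
    o=[]
    for i in range(-180,180,5):
        if min(abs(i+2.5-120),abs(i+2.5+60))<22: continue
        k=(th>=i)&(th<i+5)
        if k.sum()>3:o.append(a[k][r[k].argmin()])
    o=np.array(o)
    s=least_squares(lambda p:np.hypot(o[:,0]-p[0],o[:,1]-p[1])-p[2],[0,0,23.5],loss='soft_l1').x;cen=s[:2]
print('inner',s,'centre',(mu+cen[0]*ex+cen[1]*ey).round(1))
b=a-cen;th=np.degrees(np.arctan2(b[:,1],b[:,0]));r=np.hypot(*b.T)
for c0 in (120,-60):
    print([(i,round(float(r[(th>=i)&(th<i+2)].min()),1)) for i in range(c0-26,c0+26,2) if ((th>=i)&(th<i+2)).any()])
# brute: slot rectangle angle minimising points inside both slots
best=[]
for ang in np.arange(100,140,1.):
    t=np.radians(ang);u=b@[np.cos(t),np.sin(t)];w=b@[-np.sin(t),np.cos(t)]
    best.append((int(((abs(w)<6)&(abs(u)<29.5)).sum()),ang))
print(sorted(best)[:8])
an=np.radians(100.5)
print(rel([401.5,174.5,200],Mzy([0,0,-1],[np.cos(an),np.sin(an),0])))
E
```

```text
inner [ 0.05415227 -0.07539292 23.32068375] centre [631.5 237.7 188.8]
[(94, 23.4), (96, 23.5), (98, 23.9), (100, 23.6), (102, 23.1), (104, 23.2), (106, 23.2), (108, 23.3), (110, 30.1), (112, 30.5), (114, 29.7), (116, 30.2), (118, 29.9), (120, 29.9), (122, 30.5), (124, 29.5), (126, 29.8), (128, 30.5), (130, 30.4), (132, 30.2), (134, 23.5), (136, 23.6), (138, 24.1), (140, 23.2), (142, 23.7), (144, 23.3)]
[(-86, 23.1), (-84, 23.4), (-82, 23.6), (-80, 23.2), (-78, 23.9), (-76, 23.4), (-74, 23.6), (-72, 25.3), (-70, 30.0), (-68, 30.2), (-66, 30.1), (-64, 30.1), (-62, 30.0), (-60, 29.9), (-58, 30.1), (-56, 30.4), (-54, 30.1), (-52, 30.1), (-50, 30.1), (-48, 30.3), (-46, 23.4), (-44, 23.3), (-42, 23.3), (-40, 23.5), (-38, 24.1), (-36, 23.5)]
[(17, np.float64(121.0)), (18, np.float64(122.0)), (20, np.float64(123.0)), (22, np.float64(120.0)), (29, np.float64(124.0)), (33, np.float64(119.0)), (39, np.float64(125.0)), (40, np.float64(118.0))]
[ 0.0589 -0.4165  0.04    0.2312  0.1883 -0.8496]
```

>>> drive_tool:
  deltas:
    - [0.0,-0.1,-0.04,0.04,0.03,-0.1,0]
    - [0.059,-0.4165,0.04,0.231,0.188,-0.85,0]
    - [0.059,-0.4165,0.04,0.231,0.188,-0.85,0]
    - [0.059,-0.4165,0.04,0.231,0.188,-0.85,0]
    - [0.059,-0.4165,0.04,0.231,0.188,-0.85,0]
    - [0.059,-0.4165,0.04,0.231,0.188,-0.85,0]
    - [0.059,-0.4165,0.04,0.231,0.188,-0.85,0]
    - [0.059,-0.4165,0.04,0.231,0.188,-0.85,0]
    - [0.059,-0.4165,0.04,0.231,0.188,-0.85,0]
    - [0.059,-0.4165,0.04,0.231,0.188,-0.85,0]

```text
time_s: 3.6
tool_pos: [401.5, 174.1, 199.9]
tool_rot: [-0.285, 3.128, -0.001]
ft_force: [0.2, 0.3, -0.5]
gripper_width: 42.7
finger_force: 0.0
```

>>> drive_tool:
  deltas:
    - [0,0,0,0,0,0,0]
    - [0,0,0,0,0,0,0]
    - [0,0,0,0,0,0,0]

```text
time_s: 3.98
tool_pos: [402.3, 173.3, 200.0]
tool_rot: [-0.284, 3.128, -0.001]
ft_force: [0.4, -0.1, 0.2]
gripper_width: 42.8
finger_force: 0.0
```

```bash
python3 - <<'E'
from h import *
s=robot.sense();print(s['qpos'].round(2),s['gripper_width'],s['tool_pos'].round(1),s['time_s'])
im,d,P=cloud('wrist');save('w2.png',im)
Q=P.reshape(-1,3)
for nm,c in [('st',(401.5,175)),('wide',(353,268))]:
    m=(np.hypot(Q[:,0]-c[0],Q[:,1]-c[1])<45)
    for lo,hi in((84,94),(46,54)):
        q=Q[m&(Q[:,2]>lo)&(Q[:,2]<hi)]
        if len(q)>9:
            (cx,cy),(w,h),an=cv2.minAreaRect(q[:,:2].astype(np.float32));print(nm,len(q),q.mean(0).round(1),(round(cx,1),round(cy,1)),(round(w,1),round(h,1)),round(an,1))
an=np.radians(100.5)
print(rel([401.5,174.5,74],Mzy([0,0,-1],[np.cos(an),np.sin(an),0])))
E
```

```text
[-0.35  0.32 -0.2   2.27  0.12  0.55  1.11] 42.79887327690259 [402.3 173.3 200. ] 3.975
st 1141 [400.8 175.7  87.5] (401.8, 175.8) (49.7, 13.9) 11.0
st 2521 [399.6 175.5  49.9] (401.3, 175.9) (57.1, 59.1) 10.3
wide 1300 [352.1 267.   87.5] (353.0, 267.7) (48.7, 14.2) 10.8
wide 4261 [350.2 262.1  49.9] (353.0, 268.1) (74.6, 75.7) 10.8
[ 0.0014  0.0028  0.252  -0.0004  0.0007 -0.0014]
```

View pics/w2.png

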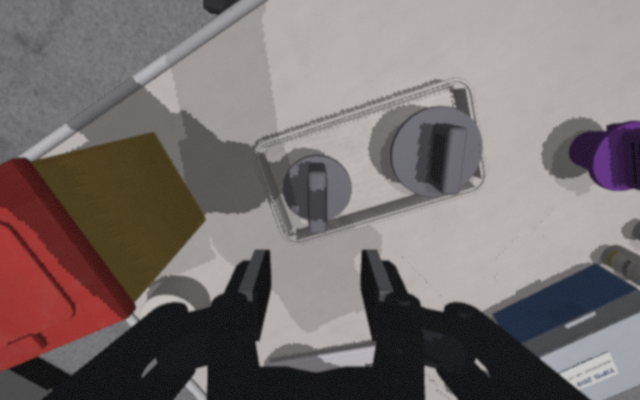

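The wrist view shows the narrower lugged stopper at (317,188) and the wide one at (437,152). The bar is 49.7×13.9 mm and the flange about 59 mm, which matches. Now the descent and grasp.

>>> drive_tool:
  deltas:
    - [0,0.005,0.08,0,0,-0.006,0]
    - [0,0.005,0.16,0,0,-0.006,0]
    - [0,0.005,0.22,0,0,-0.006,0]
    - [0,0.005,0.252,0,0,-0.006,0]
    - [0,0.005,0.252,0,0,-0.006,0]
    - [0,0.005,0.252,0,0,-0.006,0]

```text
time_s: 4.78
tool_pos: [402.4, 176.0, 74.4]
tool_rot: [-0.299, 3.125, -0.0]
ft_force: [-0.1, -0.3, 0.9]
gripper_width: 42.5
finger_force: 0.0
```

>>> drive_tool:
  deltas:
    - [0,0,0,0,0,0,-0.5]
    - [0,0,0,0,0,0,-1]
    - [0,0,0,0,0,0,-1]
    - [0,0,0,0,0,0,-1]
    - [0,0,0,0,0,0,-1]
    - [0,0,0,0,0,0,-1]
  newtons: 70

```text
time_s: 5.52
tool_pos: [402.5, 176.0, 74.6]
tool_rot: [-0.299, 3.125, -0.0]
ft_force: [-0.2, -1.1, 7.1]
gripper_width: 13.2
finger_force: 71.1
```

>>> drive_tool:
  deltas:
    - [0,0,-0.06,0,0,0,-1]
    - [0,0,-0.16,0,0,0,-1]
    - [0,0,-0.26,0,0,0,-1]
    - [0,0,-0.36,0,0,0,-1]
    - [0,0,-0.4,0,0,0,-1]
    - [0,0,-0.4,0,0,0,-1]
    - [0,0,-0.4,0,0,0,-1]

```text
time_s: 6.4
tool_pos: [400.8, 175.3, 272.9]
tool_rot: [0.299, -3.126, 0.002]
ft_force: [-0.6, 0.2, -0.8]
gripper_width: 13.0
finger_force: 69.9
```

```bash
python3 - <<'E'
from h import *
s,r,t=cur();print(s['qpos'].round(2),s['gripper_width'],t.round(1),s['ft_force'].round(1),s['time_s'],s['tool_rot'])
im,d,P=cloud('wrist');save('w3.png',im)
X=(P.reshape(-1,3)-t)@r.as_matrix()   # tool coords
m=(np.hypot(X[:,0],X[:,1])<45)&(X[:,2]>15)&(X[:,2]<80);x=X[m]
print(np.histogram(x[:,2],np.arange(15,81,5)))
q=x[(x[:,2]>21)&(x[:,2]<29)]
print(len(q),q.min(0),q.max(0),q.mean(0)); mu=q.mean(0);nn=np.linalg.svd(q-mu)[2][2];print(nn)
N=np.array([631.5,237.7,188.8]);n=np.array([-.3919,-.1572,.9065]);n/=np.linalg.norm(n)
ex=np.array([-n[0]*n[2],-n[1]*n[2],1-n[2]**2]);ex/=np.linalg.norm(ex);ey=np.cross(n,ex)
a=np.radians(31.5);M=Mzy(-n,np.cos(a)*ex+np.sin(a)*ey)
for h in (80,60,): print(h,rel(N+n*(32.5+h),M))
E
```

```text
[-0.29  0.21 -0.26  2.2   0.08  0.75  1.16] 12.958716179562767 [400.8 175.3 272.9] [-0.6  0.2 -0.8] 6.4 [ 2.99445852e-01 -3.12617945e+00  2.36654873e-03]
(array([ 127, 2791, 1623,   31,   16,   18,    0,    0,    0,    0,    0,
          0,    0]), array([15, 20, 25, 30, 35, 40, 45, 50, 55, 60, 65, 70, 75, 80]))
4343 [-13.19998513 -28.72214828  21.09477508] [30.47056773 31.07520767 28.99091802] [13.5502184   1.25006267 24.85799431]
[ 0.01868132  0.00229704 -0.99982285]
80 [-0.3835  0.0168 -0.0372 -0.164  -0.2356  0.5202]
60 [-0.4002  0.0201 -0.0009 -0.164  -0.2356  0.5202]
```

View pics/w3.png

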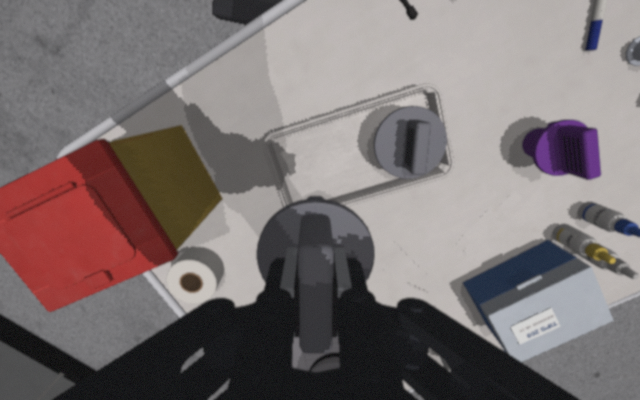

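The stopper is held straight: the flange spans y −29 to 31 and x up to 30 in the tool frame, with its axis about 1° off. I'll move it to above the neck.

```bash
cat >> h.py <<'E'
N=np.array([631,237.5,188.5]);n=np.array([-.3919,-.1572,.9065]);n/=np.linalg.norm(n)
ex=np.array([-n[0]*n[2],-n[1]*n[2],1-n[2]**2]);ex/=np.linalg.norm(ex);ey=np.cross(n,ex)
def ins(h,a=31.5,off=(0,0)):
    a=np.radians(a);M=Mzy(-n,np.cos(a)*ex+np.sin(a)*ey)
    return N+off[0]*ex+off[1]*ey+n*(32.5+h),M
def rep():
    s,r,t=cur();L=R=None
    rm=r.as_matrix();seat=t+rm[:,2]*32.5-N
    print('t',round(s['time_s'],2),'seat in neck',(np.c_[ex,ey,n].T@seat).round(1),'y-ang',np.degrees(np.arctan2(rm[:,1]@ey,rm[:,1]@ex)).round(1),'axis err deg',np.degrees(np.arccos(min(1,-rm[:,2]@n))).round(2),'F neck',(np.c_[ex,ey,n].T@s['ft_force']).round(1),'T',s['torque'].round(2),'w',round(float(s['gripper_width']),1),round(float(s['finger_force'])))
E
python3 - <<'E'
from h import *
for h in (90,60): print(rel(*ins(h)))
E
```

```text
[-0.3741  0.015  -0.0547 -0.164  -0.2356  0.5202]
[-3.991e-01  1.990e-02 -3.000e-04 -1.640e-01 -2.356e-01  5.202e-01]
```

>>> drive_tool:
  deltas:
    - [-0.08,0.003,-0.03,-0.04,-0.06,0.12,-1]
    - [-0.16,0.006,-0.055,-0.08,-0.12,0.23,-1]
    - [-0.24,0.01,-0.07,-0.12,-0.17,0.34,-1]
    - [-0.32,0.013,-0.06,-0.14,-0.2,0.44,-1]
    - [-0.374,0.015,-0.055,-0.164,-0.2356,0.52,-1]
    - [-0.374,0.015,-0.055,-0.164,-0.2356,0.52,-1]
    - [-0.374,0.015,-0.055,-0.164,-0.2356,0.52,-1]
    - [-0.374,0.015,-0.055,-0.164,-0.2356,0.52,-1]

```text
time_s: 7.45
tool_pos: [583.3, 218.4, 301.5]
tool_rot: [0.872, 2.64, 0.399]
ft_force: [0.2, -0.3, -0.6]
gripper_width: 13.0
finger_force: 70.0
```

```bash
python3 - <<'E'
from h import *
rep()
print(robot.sense()['qpos'].round(2))
for h in (45,): print(rel(*ins(h)))
im,d,P=cloud('scene');save('s1.png',cv2.resize(im[100:230,290:450],None,fx=4,fy=4,interpolation=cv2.INTER_CUBIC))
E
```

```text
t 7.45 seat in neck [ 1.1  0.1 91.6] y-ang 31.6 axis err deg 0.11 F neck [-0.2 -0.4 -0.6] T [-0.24  0.51  0.05] w 13.0 70
[-0.44  0.28 -0.    2.08  0.08  0.34  0.42]
[ 0.0011 -0.0021  0.0932  0.0012  0.0003  0.0008]
```

View pics/s1.png

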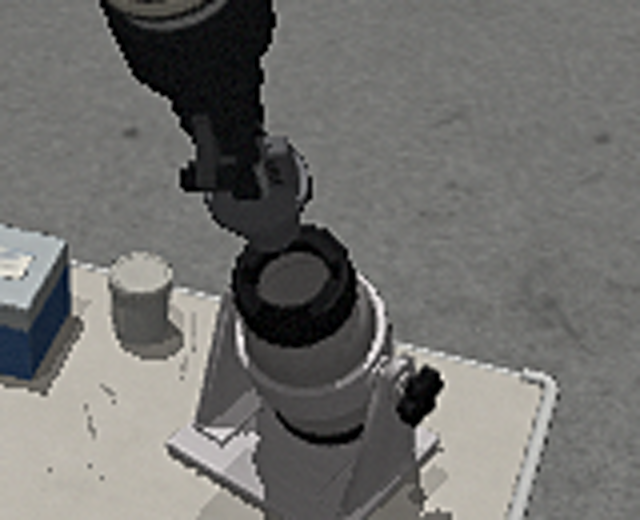

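The stopper hangs above the collar, in line with the neck axis: flange at (260,200), mouth at (295,280). I'll insert it in gentle steps.

>>> drive_tool:
  deltas:
    - [0.001,-0.002,0.05,0.001,0,0.001,-1]
    - [0.001,-0.002,0.093,0.001,0,0.001,-1]
    - [0.001,-0.002,0.093,0.001,0,0.001,-1]
    - [0.001,-0.002,0.11,0.001,0,0.001,-1]
    - [0.001,-0.002,0.12,0.001,0,0.001,-1]
    - [0.001,-0.002,0.12,0.001,0,0.001,-1]

```text
time_s: 8.25
tool_pos: [606.6, 227.8, 246.9]
tool_rot: [0.876, 2.638, 0.399]
ft_force: [-0.4, -0.5, -1.0]
gripper_width: 13.2
finger_force: 69.9
```

```bash
python3 - <<'E'
from h import *
rep()
for h in (15,): print(rel(*ins(h)))
E
```

```text
t 8.25 seat in neck [ 1.   0.  31.5] y-ang 31.4 axis err deg 0.11 F neck [-0.9 -0.3 -0.7] T [-0.22  0.49 -0.02] w 13.2 70
[ 0.0009 -0.0017  0.033   0.0008  0.0009 -0.0009]
```

>>> drive_tool:
  deltas:
    - [0.001,-0.002,0.01,0.001,0.001,0,-1]
    - [0.001,-0.002,0.02,0.001,0.001,0,-1]
    - [0.001,-0.002,0.028,0.001,0.001,0,-1]
    - [0.001,-0.002,0.033,0.001,0.001,0,-1]
    - [0.001,-0.002,0.033,0.001,0.001,0,-1]

```text
time_s: 8.88
tool_pos: [612.3, 230.0, 231.2]
tool_rot: [0.876, 2.64, 0.397]
ft_force: [0.2, 0.2, -0.2]
gripper_width: 13.2
finger_force: 69.9
```

```bash
python3 - <<'E'
from h import *
rep()
E
```

```text
t 8.88 seat in neck [-0.3  0.  14.7] y-ang 31.4 axis err deg 0.04 F neck [ 0.2  0.1 -0.3] T [-0.2   0.53  0.01] w 13.2 70
```

>>> drive_tool:
  deltas:
    - [0,0,0.004,0,0,0,-1]
    - [0,0,0.008,0,0,0,-1]
    - [0,0,0.011,0,0,0,-1]
    - [0,0,0.011,0,0,0,-1]

```text
time_s: 9.38
tool_pos: [614.4, 230.8, 226.4]
tool_rot: [0.876, 2.64, 0.397]
ft_force: [-0.4, 0.8, -1.6]
gripper_width: 13.1
finger_force: 69.9
```

>>> drive_tool:
  deltas:
    - [0,0,0.002,0,0,0,-1]
    - [0,0,0.004,0,0,0,-1]
    - [0,0,0.004,0,0,0,-1]

```text
time_s: 9.75
tool_pos: [615.2, 231.2, 224.6]
tool_rot: [0.876, 2.64, 0.397]
ft_force: [0.9, -0.6, -0.3]
gripper_width: 13.2
finger_force: 69.9
```

```bash
python3 - <<'E'
from h import *
rep()
E
```

```text
t 9.75 seat in neck [-0.2  0.   7.4] y-ang 31.4 axis err deg 0.02 F neck [ 0.5 -0.9 -0.6] T [-0.17  0.52  0.02] w 13.2 70
```

At 7.4 mm there is no force, so the lugs are likely in the slots. Continuing down gently.

>>> drive_tool:
  deltas:
    - [0,0,0.002,0,0,0,-1]
    - [0,0,0.004,0,0,0,-1]
    - [0,0,0.006,0,0,0,-1]
    - [0,0,0.006,0,0,0,-1]

```text
time_s: 10.25
tool_pos: [616.4, 231.6, 221.9]
tool_rot: [0.876, 2.64, 0.397]
ft_force: [0.6, 0.3, -1.1]
gripper_width: 12.7
finger_force: 69.9
```

>>> drive_tool:
  deltas:
    - [0,0,0.002,0,0,0,-1]
    - [0,0,0.004,0,0,0,-1]
    - [0,0,0.004,0,0,0,-1]

```text
time_s: 10.62
tool_pos: [617.2, 231.9, 220.1]
tool_rot: [0.876, 2.64, 0.397]
ft_force: [0.3, 0.5, -0.8]
gripper_width: 12.9
finger_force: 69.9
```

```bash
python3 - <<'E'
from h import *
rep()
E
```

```text
t 10.62 seat in neck [-0.2 -0.   2.4] y-ang 31.4 axis err deg 0.02 F neck [ 0.1  0.4 -1. ] T [-0.19  0.47  0.  ] w 12.9 70
```

>>> drive_tool:
  deltas:
    - [0,0,0.002,0,0,0,-1]
    - [0,0,0.003,0,0,0,-1]
    - [0,0,0.003,0,0,0,-1]

```text
time_s: 11.0
tool_pos: [617.8, 232.2, 218.7]
tool_rot: [0.876, 2.64, 0.397]
ft_force: [0.1, 0.4, -1.1]
gripper_width: 13.2
finger_force: 69.9
```

>>> drive_tool:
  deltas:
    - [0,0,0.001,0,0,0,-1]
    - [0,0,0.002,0,0,0,-1]
    - [0,0,0.002,0,0,0,-1]

```text
time_s: 11.38
tool_pos: [618.0, 232.2, 218.4]
tool_rot: [0.876, 2.64, 0.398]
ft_force: [-4.1, -1.5, 4.5]
gripper_width: 13.1
finger_force: 70.9
```

```bash
python3 - <<'E'
from h import *
rep()
E
```

```text
t 11.38 seat in neck [-0.1 -0.   0.5] y-ang 31.4 axis err deg 0.0 F neck [-2.   0.1  6. ] T [-0.2   0.69  0.01] w 13.1 71
```

There is contact at 0.5 mm with 6 N along the axis, so it is home. One more light press to confirm.

>>> drive_tool:
  deltas:
    - [0,0,0.001,0,0,0,-1]
    - [0,0,0.002,0,0,0,-1]
    - [0,0,0.002,0,0,0,-1]

```text
time_s: 11.75
tool_pos: [618.1, 232.3, 218.2]
tool_rot: [0.876, 2.64, 0.398]
ft_force: [-8.3, -3.1, 11.0]
gripper_width: 12.8
finger_force: 72.4
```

```bash
python3 - <<'E'
from h import *
rep()
E
```

```text
t 11.75 seat in neck [-0.1 -0.   0.4] y-ang 31.4 axis err deg 0.01 F neck [-3.4  0.2 13.7] T [-0.24  0.97  0.05] w 12.8 72
```

>>> drive_tool:
  deltas:
    - [0,0,-0.003,0,0,0,-1]
    - [0,0,-0.003,0,0,0,-0.5]
    - [0,0,-0.003,0,0,0,0]
    - [0,0,-0.003,0,0,0,0]
    - [0,0,-0.003,0,0,0,0]
    - [0,0,-0.003,0,0,0,0]

```text
time_s: 12.5
tool_pos: [618.0, 232.3, 218.3]
tool_rot: [0.876, 2.64, 0.398]
ft_force: [0.0, 1.0, 0.2]
gripper_width: 42.7
finger_force: 0.0
```

>>> drive_tool:
  deltas:
    - [0,0,-0.04,0,0,0,0]
    - [0,0,-0.1,0,0,0,0]
    - [0,0,-0.18,0,0,0,0]
    - [0,0,-0.23,0,0,0,0]
    - [0,0,-0.23,0,0,0,0]
    - [0,0,-0.23,0,0,0,0]

```text
time_s: 13.25
tool_pos: [572.6, 214.0, 322.6]
tool_rot: [0.876, 2.64, 0.397]
ft_force: [0.1, -0.1, 0.3]
gripper_width: 42.6
finger_force: 0.0
```

```bash
python3 - <<'E'
from h import *
rep()
im,d,P=cloud('wrist')
X=(P.reshape(-1,3)-N)@np.c_[ex,ey,n]
rr=np.hypot(X[:,0],X[:,1])
for nm,lo,hi,rm in(('bar',40,52,30),('flange',4,12,40),('collar',-4,3,40)):
    q=X[(rr<rm)&(X[:,2]>lo)&(X[:,2]<hi)]
    if len(q)>20:
        v=np.linalg.svd(q-q.mean(0),full_matrices=False)[2][2];print(nm,len(q),np.median(q,0).round(1),q.min(0).round(1),q.max(0).round(1),'normal',(v*np.sign(v[2])).round(3))
save('w4.png',im)
E
```

```text
t 13.25 seat in neck [-5.000e-01 -1.000e-01  1.156e+02] y-ang 31.4 axis err deg 0.02 F neck [ 0.2 -0.1  0.3] T [-0.13  0.43 -0.04] w 42.6 0
bar 1257 [-1.   3.6 45.9] [-17.8 -21.4  40. ] [17.8 25.2 48.1] normal [0.005 0.017 1.   ]
flange 2694 [-2.8  4.7  8.1] [-29.8 -27.8   4.1] [29.6 31.6 10.4] normal [-0.004  0.004  1.   ]
collar 1503 [-8.8  7.4  0. ] [-36.2 -36.4  -4. ] [37.  36.7  2.7] normal [-0.002  0.001  1.   ]
```

View pics/w4.png

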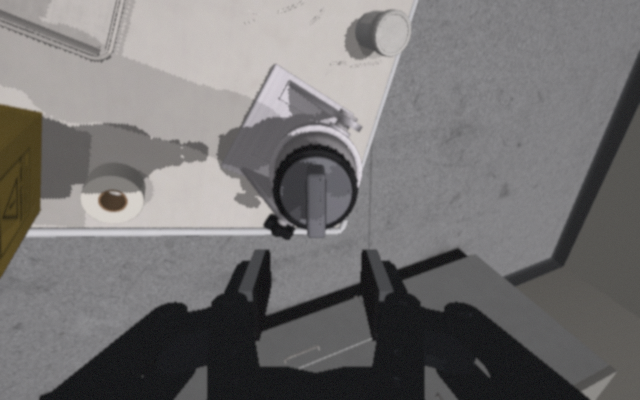

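The stopper is seated at (316,190): flange top 8.1 mm above the collar plane (8 mm thick, so flush) and parallel to it. The gripper is clear, so I'm handing the job in.

```bash
python3 -c "
from h import *
print(robot.job_done())"
```

```text
the job is handed in; nothing more can be done
None
```

The lugged stopper is in the tilted neck with its flange flush on the collar, the gripper has let go and is clear, and the job was handed in at about 13 s; the hand-in gave no verdict. I found the slots from the wrist camera's depth picture rather than by turning the stopper, and it went in without touching until it was home, with about 14 N at most.

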